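# Feed a boxed card set through the labeller's spring gate

### The job

Label the boxed card set next: of the three plain cardboard cartons on the table, take the brick-shaped one of medium height (neither the tall slim one nor the flat wide one) and stand it lengthwise on the deck between the low guide rails, in front of the labeller's closed spring gate. Then push it along the deck, through the gate and far enough into the bay that the gate swings shut behind it, and leave it standing there.

Things in the scene. Friction and masses are not known exactly. Their poses are not given: they have to be found in the camera images.
- carton: brick-shaped cardboard carton with white paper tape, 70 (its x) x 44 (its y) x 56 mm high, about 160 g, rigid; origin at the centre of its underside, z up. The two other cardboard cartons differ: one 40 x 40 x 90 mm high, one 84 x 60 x 24 mm high.
- labeller: fixed bench labeller; x = feed direction (lane, gate, bay, machine), y left, z up; origin on the table under the doorway's middle. Deck top 8 mm over the table, x -110 to 179 mm. Lane x -108 to -12 mm between rails 64 mm apart (y -32 to 32), tops 26 mm over the table, open at the -x end and above. White housing from x = 185 to 345 mm, 200 wide, 140 high, paper roll behind it to x = 400
- bay (a point): point on the deck 120 mm past the gate (labeller's x = 120, y = 0, 8 mm over the table; axes as the labeller's): about where the carton's middle ends up. The bay is open above, between rails with inner faces at y = -32 and y = +58 mm, tops 26 mm over the table, up to an end stop at the labeller's x = 179 mm, 38 mm high.
- gate (a joint): clear dark-framed spring gate at labeller x = 0, 72 mm wide, top 54 mm over the table, nothing above it, on a pin at y = +44 mm. 0 rad shut, grows as it swings into the bay, to 1.75. Weak spring (0.02 to 0.06 N m) shuts it once the carton's rear face is 70 to 109 mm past x = 0, clear of its sweep. It may touch fingers that follow the carton through, and shuts when they are lifted out.
Not all that is in view belongs to the job. What is shaped like the carton but blue or yellow is not meant.

How it is judged:
On the way, in this order (a step that is already met when the one before it is completed fails the run):
1. the brick-shaped carton stands lengthwise on the deck between the lane's rails, in front of the shut gate (x of carton in the frame of labeller between -0.14 and -0.028 m and y of carton in the frame of labeller between -0.022 and 0.022 m and z of carton in the frame of labeller below 0.015 m and angle between carton's own z axis and vertical below 0.2 rad and angle between the x axis of carton and the x axis of labeller, either way round below 0.5 rad and value of joint gate below 0.15 rad), for 0.1 s.
2. the carton, down on the deck, is passing through the doorway and holds the gate open (x of carton in the frame of labeller between -0.025 and 0.08 m and z of carton in the frame of labeller below 0.018 m and value of joint gate above 0.3 rad), for 0.1 s.
At the end, for the whole second after the job is handed in: The brick-shaped carton stands upright (within 10 degrees) and at rest on the deck in the bay, its middle 50 to 180 mm past the gate and between the bay's rails, and the gate is shut behind it (below 0.1 rad) (x of carton in the frame of labeller between 0.05 and 0.18 m and y of carton in the frame of labeller between -0.035 and 0.06 m and z of carton in the frame of labeller below 0.015 m and angle between carton's own z axis and vertical below 0.17 rad and value of joint gate below 0.1 rad and linear speed of carton below 0.02 m/s); the robot touches nothing.
It also fails if it takes over 50 s, if anything falls off the work surface, if the arm or the gripper's body presses on something with over 40 N, if the wrist force passes 120 N, or if a joint passes its speed limit or range.

### The arm

A 7-joint arm with a two-finger parallel gripper is mounted at the origin on the work surface. World frame = base frame: x ahead of the robot, y to its left, z up, the work surface at z = 0. Lengths are in m, angles in rad, forces in N, time in s.
With the tool pointing down it reaches from about 0.425 to 0.875 m from the base axis. Payload 4.7 kg.
Tool frame: the origin (TCP) lies on the centre line of the jaws, within the pads' length; the fingertips stand 14 mm ahead of it and the grasp point (between the pads) lies 5 mm behind it; z points along the fingers, x is the direction in which the jaws open and shut, and the axes are right-handed (so a half turn about z gives the same grasp; the last joint's range is limited). The gripper opens to 85 mm and grips with 20 to 120 N. Pads are 22 mm wide; open, the fingers measure 114 mm over their backs; the gripper's body (76 mm by 85 mm) begins 54 mm behind the grasp point. The pads swing forward as they close: fully open they stand 13 mm farther back than shut.
Start: joints at [-1.135, 0.321, -0.07, 1.45, 0.023, 1.371, -0.057], TCP at [0.266, 0.593, 0.245] pointing down, gripper open.
Joint ranges: [-2.86, 2.86], [-0.3, 2.09], [-1.38, 1.24], [0.06, 2.45], [-1.56, 4.7], [0.09, 2.05], [-2.69, 2.69]. Speed limits (rad/s): [2.57, 2.57, 3.14, 3.14, 3.14, 3.14, 3.14].

### API

Orientations are given as a unit quaternion [w, x, y, z].
In Python, from plant import ctrl, planner, vision, read_time_s, read_joint_pos, read_qd, read_joint_torque, read_position, read_eef_rot, read_contact_force, read_torque, read_width gives the robot as it stands. The module is installed in compiled form; this text tells all that it offers. Calls block until the motion is done:
- ctrl.move_to(position, orientation): joint-space move of the TCP to a pose.
- ctrl.move_linear(position, rotation=None, feed=0.15): straight line of the TCP; rotation=None keeps the orientation; feed is the mean speed in m/s.
- ctrl.move_joints(angles): joint-space move.
- ctrl.gripper_to(opening, newtons=None): finger opening in m; newtons is the grip in N (None keeps the last); returns when the fingers have stopped.
- ctrl.pause(seconds).
- planner.inverse_kinematics(position, orientation): joint angles nearest the present ones, or None.
- vision.get_image(name): name is "scene" or "top" or "wrist"; returns the picture (420x560x3 uint8, red, green, blue); there is no depth.
- vision.calibration(name): a dict with "intrinsics" (3x3 intrinsics, pixels), "eye" and "rotation" of the camera in the world; the wrist camera has in their place "T_tool_cam" (4x4, takes a point from camera to tool coordinates, whose origin is the TCP and whose axes are the tool frame's). Camera axes: x right, y down, z forward; pixel columns grow to the right and rows downward; lengths in m; the calibration is good to about 2 mm. A picture is of the moment at which its call begins: read the wrist's pose just before it. calibration takes no time and is no camera call.
A pose or a line that the arm cannot do raises ctrl.MotionError and nothing moves.
- ctrl.job_done(): hands the job in, once; it reports no verdict.
Trained networks look in the newest picture that a camera, given by its name, has taken for a name from the list of things; names that differ only in an ending like _2 or _b are one class to them, and where a whole thing is asked for, a point or a joint stands for the part that bears it (a point fixed in the world has none). Each returns a list of dicts, best first, with "confidence" (0 to 1); they miss things now and then, are a little off and sometimes report something else, mostly with a low value. They report only what shows in the picture. A call takes as long as a camera call. They do not tell look-alikes from the thing itself.
- vision.regions_of(thing, camera): "pixels" (420x560 bool, what is visible of it) and "rect" ([left, top, width, height] as shares, 0 to 1, of the picture: columns of its width, rows of its height, round what is visible of it).
- vision.landmark_of(thing, camera): "at" ([row, column] as shares, 0 to 1, of the picture: columns of its width, rows of its height: a listed point, or the origin of a listed thing).
Readings, each from a call of its own:
- read_time_s(): time.
- read_joint_pos(): joint angles.
- read_qd(): joint speeds.
- read_joint_torque(): joint torques, N m.
- read_position(): TCP position.
- read_eef_rot(): TCP orientation.
- read_contact_force(): force on the tool from outside, world axes, zero at the start.
- read_torque(): the same for the moment, N m.
- read_width(): finger opening in m.
Only numpy, scipy, OpenCV 4.12 (cv2) and the standard library are available. Lean on these libraries where they do the work, as an engineer would, in place of code of your own. Each camera call takes 0.05 s, during which the arm holds its last target.

## Working session

There is one attempt and no reset: what is moved stays moved. The work goes in short steps, each a Python script; the robot and the scene stay as the last script left them, time stands still between calls to the robot, and variables do not carry over. Pictures are saved under pics/ and viewed, and the job is handed in when it is done.

```bash
mkdir -p pics; cat > h.py <<'E'
import numpy as np, cv2
from plant import ctrl, planner, vision, read_time_s, read_joint_pos, read_position, read_eef_rot, read_contact_force, read_width
def save(im,n): cv2.imwrite('pics/'+n+'.png',cv2.cvtColor(im,cv2.COLOR_RGB2BGR))
def ray(cam,u,v,z):
    c=vision.calibration(cam);K=np.array(c['intrinsics']);R=np.array(c['rotation']);e=np.array(c['eye'])
    d=R@np.linalg.inv(K)@np.array([u,v,1.]);return e+d*(z-e[2])/d[2]
def proj(cam,p):
    c=vision.calibration(cam);K=np.array(c['intrinsics']);R=np.array(c['rotation']);e=np.array(c['eye'])
    q=K@(R.T@(np.array(p,float)-e));return q[:2]/q[2]
E
python3 - <<'E'
from h import *
for n in('scene','top'):
    save(vision.get_image(n),n+'0')
    for t in('carton','labeller','bay','gate'):
        for r in vision.landmark_of(t,n): 
            print(n,t,'L',round(r['confidence'],2),np.round(np.array(r['at'])*[420,560],1)[::-1])
        for r in vision.regions_of(t,n):
            print(n,t,'R',round(r['confidence'],2),np.round(np.array(r['rect'])*[560,420,560,420],0))
print(vision.calibration('top'),vision.calibration('scene'),read_time_s(),read_eef_rot())
E
```

```text
scene carton L 0.79 [230.3 194.4]
scene carton L 0.76 [190.  178.5]
scene carton L 0.69 [185.8 201.8]
scene carton R 0.96 [172. 156.  31.  27.]
scene carton R 0.75 [169. 177.  34.  34.]
scene carton R 0.72 [222. 167.  22.  27.]
scene labeller L 0.83 [349.5 271.6]
scene labeller R 0.64 [300. 230. 249. 189.]
scene bay L 0.63 [389.5 305.6]
scene bay R 0.93 [300. 227. 252. 191.]Traceback (most recent call last):
  File "<stdin>", line 5, in <module>
ValueError: it knows: bay, carton, labeller
```

```bash
python3 - <<'E'
from h import *
for n in('top',):
    save(vision.get_image(n),n+'0')
    for t in('carton','labeller','bay'):
        for r in vision.landmark_of(t,n): 
            print(n,t,'L',round(r['confidence'],2),np.round(np.array(r['at'])*[420,560],1)[::-1])
        for r in vision.regions_of(t,n):
            print(n,t,'R',round(r['confidence'],2),np.round(np.array(r['rect'])*[560,420,560,420],0))
print(vision.calibration('top'),vision.calibration('scene'),read_time_s(),read_eef_rot())
E
```

```text
top carton L 0.93 [409.2 167.3]
top carton L 0.63 [390.5 220.7]
top carton L 0.6 [455.5 200. ]
top carton L 0.3 [192.1 197.5]
top carton R 0.96 [375. 199.  43.  42.]
top carton R 0.84 [395. 139.  37.  50.]
top carton R 0.65 [440. 176.  38.  44.]
top labeller L 0.95 [190.9 198.3]
top labeller R 0.56 [  1.  92. 245. 147.]
top bay L 0.87 [138.1 179.9]
top bay R 0.61 [  0.  91. 251. 146.]
{'intrinsics': array([[448.90814845,   0.        , 281.75660815],
       [  0.        , 448.90814845, 212.03907069],
       [  0.        ,   0.        ,   1.        ]]), 'eye': array([ 0.36246719, -0.14847399,  0.91830378]), 'rotation': array([-0.07676745,  0.72403091, -0.68201883,  0.0688209 ])} {'intrinsics': array([[455.32920624,   0.        , 285.07146223],
       [  0.        , 455.32920624, 211.48064503],
       [  0.        ,   0.        ,   1.        ]]), 'eye': array([1.14287905, 0.47649718, 0.6489645 ]), 'rotation': array([-0.16181465,  0.33776856,  0.82197142, -0.42905874])} 0.7 [-3.36679162e-05  8.39465116e-01  5.43413572e-01  8.55098439e-05]
```

View pics/scene0.png

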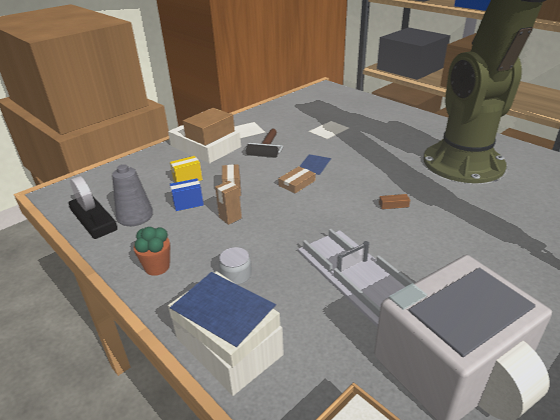

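View pics/top0.png

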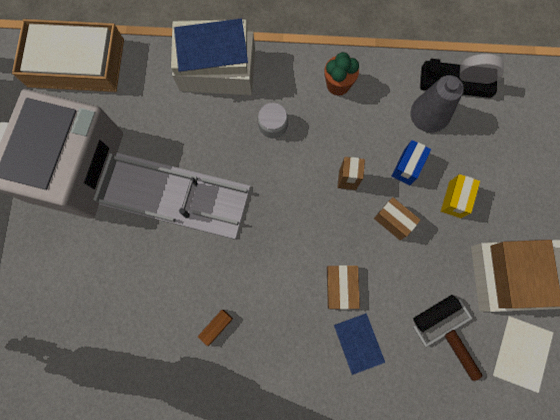

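The top view shows three cardboard cartons: a tall one at about (351,173), a brick at (397,218) and a flat one at (343,288). The blue and yellow boxes are decoys. The labeller's gate is at (187,198) and its lane opens to the right. The camera rotation is given as a quaternion, so I'll convert it and measure.

```bash
cat >> h.py <<'E'
from scipy.spatial.transform import Rotation as Ro
def cal(cam):
    c=vision.calibration(cam);q=np.array(c['rotation']).ravel()
    R=Ro.from_quat([q[1],q[2],q[3],q[0]]).as_matrix() if q.size==4 else q.reshape(3,3)
    return np.array(c['intrinsics']),R,np.array(c['eye'])
def ray(cam,u,v,z):
    K,R,e=cal(cam);d=R@np.linalg.inv(K)@np.array([u,v,1.]);return e+d*(z-e[2])/d[2]
def proj(cam,p):
    K,R,e=cal(cam);q=K@(R.T@(np.array(p,float)-e));return q[:2]/q[2]
E
python3 - <<'E'
from h import *
im=cv2.imread('pics/top0.png')
c=im[185:255,360:440];cv2.imwrite('pics/crop_c.png',cv2.resize(c,None,fx=8,fy=8,interpolation=cv2.INTER_CUBIC))
c=im[140:245,80:260];cv2.imwrite('pics/crop_l.png',cv2.resize(c,None,fx=4,fy=4,interpolation=cv2.INTER_CUBIC))
print(ray('top',190.9,198.3,0),ray('top',138.1,179.9,.008), ray('top',397,219,.056))
E
```

```text
[0.5724027 0.0605193 0.       ] [0.60369714 0.17392437 0.008     ] [ 0.54197771 -0.3588349   0.056     ]
```

View pics/crop_c.png

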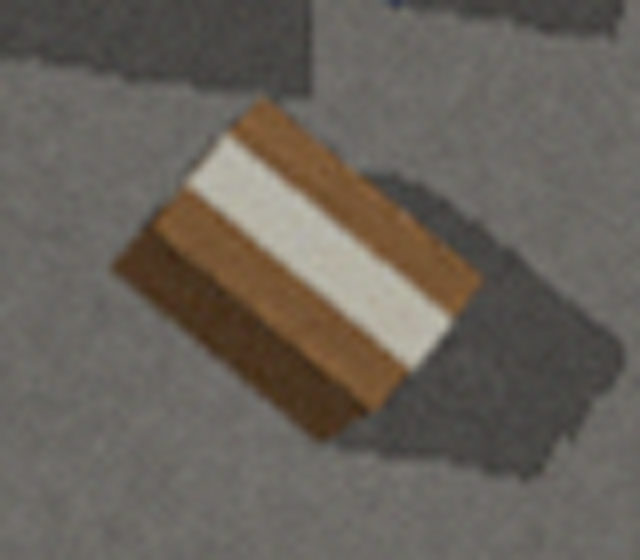

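View pics/crop_l.png

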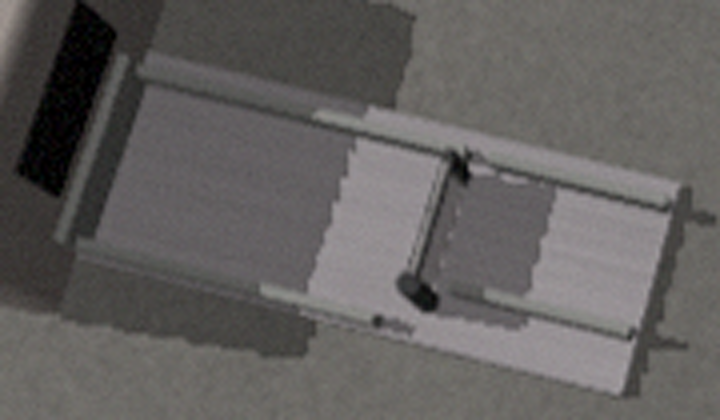

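```bash
python3 - <<'E'
from h import *
P=[(262,97),(482,280),(372,412),(153,230)]
W=np.array([ray('top',360+(x+.5)/8-.5,185+(y+.5)/8-.5,.056)[:2] for x,y in P])
print(W, np.linalg.norm(W-np.roll(W,-1,0),axis=1), W.mean(0))
d=W[1]-W[0]+W[2]-W[3]; print('carton yaw',np.degrees(np.arctan2(d[1],d[0])))
for z,pts in ((.026,[(672,205),(635,333)]),(.008,[(683,190),(622,395)])):
  for x,y in pts: print(z,ray('top',80+(x+.5)/4-.5,140+(y+.5)/4-.5,z))
o=ray('top',190.9,198.3,0)[:2]; 
from math import *
def draw(o,yaw,name):
    im=cv2.resize(cv2.imread('pics/top0.png')[140:245,80:260],None,fx=4,fy=4,interpolation=cv2.INTER_CUBIC)
    R=np.array([[cos(yaw),-sin(yaw)],[sin(yaw),cos(yaw)]])
    def px(x,y,z):
        w=o+R@[x,y]; u,v=proj('top',[*w,z]); return (int(round((u+.5-80)*4-.5)),int(round((v+.5-140)*4-.5)))
    for a,b in [((-.108,-.032,.026),(.179,-.032,.026)),((-.108,.032,.026),(-.012,.032,.026)),((-.11,-.05,.008),(-.11,.07,.008)),((.179,-.032,.038),(.179,.058,.038)),((.012,.058,.026),(.179,.058,.026)),((0,-.028,.054),(0,.044,.054))]:
        cv2.line(im,px(*a),px(*b),(0,0,255),1)
    cv2.imwrite('pics/%s.png'%name,im)
draw(o,radians(74.6),'ov1')
E
```

```text
[[ 0.58634927 -0.3492612 ]
 [ 0.54349364 -0.40325216]
 [ 0.50929579 -0.37660635]
 [ 0.55121766 -0.32297775]] [0.06893206 0.04335311 0.06806959 0.04387539] [ 0.54758909 -0.36302436]
carton yaw -128.22933013351368
0.026 [ 0.58893483 -0.06012364  0.026     ]
0.026 [ 0.52125757 -0.04650799  0.026     ]
0.008 [ 0.60193559 -0.06348542  0.008     ]
0.008 [ 0.49189575 -0.040386    0.008     ]
```

View pics/ov1.png

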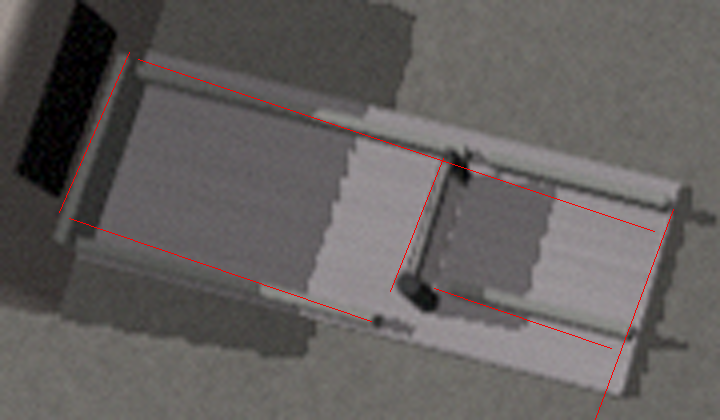

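```bash
cat > ov.py <<'E'
from h import *
from math import *
import sys
def draw(o,yaw,name):
    im=cv2.resize(cv2.imread('pics/top0.png')[140:245,80:260],None,fx=4,fy=4,interpolation=cv2.INTER_CUBIC)
    R=np.array([[cos(yaw),-sin(yaw)],[sin(yaw),cos(yaw)]])
    def px(x,y,z):
        w=o+R@[x,y]; u,v=proj('top',[*w,z]); return (int(round((u+.5-80)*4-.5)),int(round((v+.5-140)*4-.5)))
    for a,b in [((-.108,-.032,.026),(.179,-.032,.026)),((-.108,.032,.026),(-.012,.032,.026)),((-.11,-.05,.008),(-.11,.07,.008)),((.179,-.032,.038),(.179,.058,.038)),((.012,.058,.026),(.179,.058,.026)),((0,-.028,.054),(0,.044,.054))]:
        cv2.line(im,px(*a),px(*b),(0,0,255),1)
    cv2.imwrite('pics/%s.png'%name,im)
a=list(map(float,sys.argv[1:4]));draw(np.array(a[:2]),radians(a[2]),sys.argv[4])
E
python3 ov.py .5766 .0525 78.5 ov2
```

```text
(no output)
```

View pics/ov2.png

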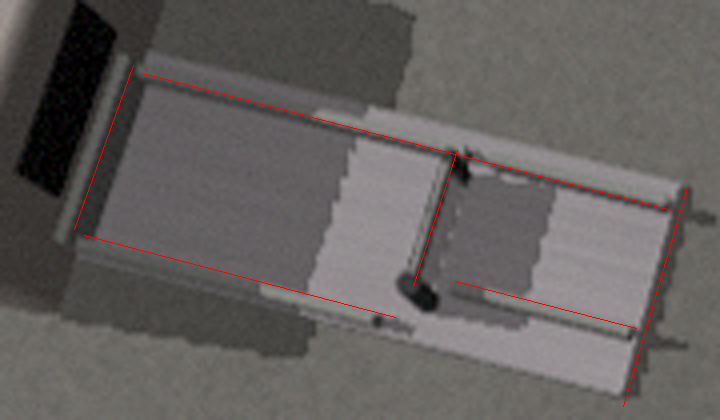

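The fit is good: labeller origin about (0.5755, 0.0533), yaw 78.5°. The carton is at (0.5476, -0.363) with yaw 51.8°, and it measures 69 x 43.5 mm, which matches the given size. I'll hover over it, check with the wrist camera, and check the clearance to its neighbours.

```bash
cat >> h.py <<'E'
def down(deg):
    a=np.radians(deg)/2; return [0,float(np.cos(a)),float(np.sin(a)),0]
LO=np.array([.5755,.0533]);LY=78.5
def lab(x,y):
    a=np.radians(LY);return LO+np.array([[np.cos(a),-np.sin(a)],[np.sin(a),np.cos(a)]])@[x,y]
E
python3 - <<'E'
from h import *
print('tall',ray('top',354,168,.09),'blue',ray('top',413,163,.056),'flat',ray('top',343,288,.024))
print('q?',read_joint_pos())
ctrl.move_to([.5476,-.363,.20],down(-38.2))
ctrl.gripper_to(.075)
print(read_joint_pos(),read_time_s())
p=read_position();q=read_eef_rot();save(vision.get_image('wrist'),'w1')
c=vision.calibration('wrist');K=np.array(c['intrinsics']);T=np.array(c['T_tool_cam'])
R=Ro.from_quat([q[1],q[2],q[3],q[0]]).as_matrix()
im=cv2.imread('pics/w1.png')
a=np.radians(51.8);ex=np.array([np.cos(a),np.sin(a)]);ey=np.array([-ex[1],ex[0]])
pts=[]
for s,t in((1,1),(1,-1),(-1,-1),(-1,1)):
    w=np.array([*(np.array([.5476,-.363])+s*.035*ex+t*.022*ey),.056])
    tl=R.T@(w-p);cc=np.linalg.inv(T)@[*tl,1];u=K@cc[:3];pts.append(u[:2]/u[2])
cv2.polylines(im,[np.int32(np.round(pts))],True,(0,0,255),1);cv2.imwrite('pics/w1o.png',im);print(np.round(pts),p)
E
```

```text
tall [ 0.63002158 -0.26732373  0.09      ] blue [ 0.65839848 -0.38993773  0.056     ] flat [ 0.4041433  -0.26195722  0.024     ]
q? [-1.1349081   0.32095404 -0.07009044  1.45042685  0.02259137  1.37081862
 -0.05691841]
[ 0.04313348  0.41103625  0.66124419  1.51440191 -0.25721154  1.30451749
  0.06553538] 4.4417
[[251. 152.]
 [305. 152.]
 [303. 231.]
 [253. 231.]] [ 0.54776544 -0.36276469  0.19997819]
```

View pics/w1o.png

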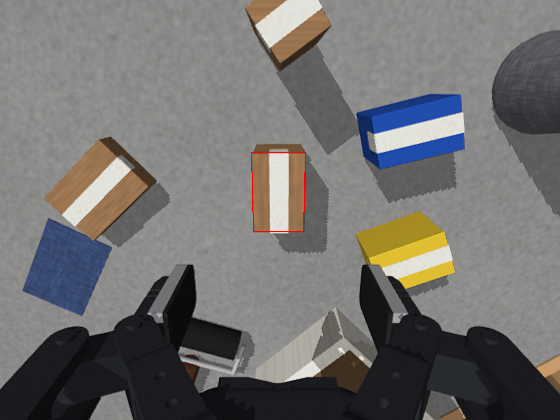

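The predicted top face lies on the brick carton at about (278,192), within 1 to 2 px. The tall and flat cartons and the decoys are clear of the fingers. Next I'll grasp, lift and carry.

```bash
python3 - <<'E'
from h import *
ctrl.move_linear([.5476,-.363,.042],down(-38.2),feed=.12)
print(read_contact_force())
ctrl.gripper_to(.03,40)
print('w',read_width(),read_contact_force())
ctrl.move_linear([.5476,-.363,.16],feed=.12)
print('w',read_width(),read_contact_force())
x,y=lab(-.074,0)
ctrl.move_to([x,y,.16],down(LY-90))
print(read_joint_pos(),read_time_s(),read_position(),[x,y])
save(vision.get_image('wrist'),'w2');save(vision.get_image('scene'),'s2')
a=cv2.imread('pics/w2.png');b=cv2.imread('pics/s2.png')
cv2.imwrite('pics/ws2.png',np.hstack([cv2.resize(a,(400,300)),cv2.resize(b[120:330,200:480],(400,300))]))
E
```

```text
[-1.32962407 -0.5999029  -0.0668867 ]
w 0.04341848757667777 [-0.08486473 -0.28895281  3.38145665]
w 0.043167171477751 [ 0.95355364 -0.3391774  -1.81311868]
[-0.4990244   0.20660659  0.55189973  1.80223282 -0.11619734  1.16472396
 -0.11428787] 8.775 [ 0.56095942 -0.02130148  0.16013567] [np.float64(0.5607467728531275), np.float64(-0.01921442814194138)]
```

View pics/ws2.png

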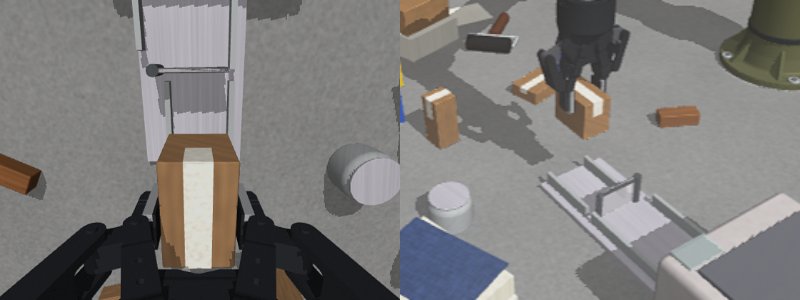

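The carton hangs square and centred on the lane: it is at column ~198, and the lane spans 170 to 230. Next I'll lower it.

```bash
python3 - <<'E'
from h import *
x,y=lab(-.074,0)
ctrl.move_linear([x,y,.062],down(LY-90),feed=.1)
print(read_contact_force())
for z in(.056,.053,.051):
    ctrl.move_linear([x,y,z],feed=.03); f=read_contact_force();print(z,f,read_position())
    if f[2]>4: break
ctrl.gripper_to(.062)
ctrl.pause(.2)
ctrl.move_linear([x,y,.14],feed=.12)
print(read_time_s())
save(vision.get_image('wrist'),'w3');save(vision.get_image('scene'),'s3');
a=cv2.imread('pics/w3.png');b=cv2.imread('pics/s3.png')
cv2.imwrite('pics/ws3.png',np.hstack([cv2.resize(a,(400,300)),cv2.resize(b[200:305,270:410],(400,300))]))
E
```

```text
[ 0.13180953  0.62038847 -0.85587324]
0.056 [-0.55870243  0.33117848 -2.0087186 ] [ 0.56061584 -0.01915577  0.0558825 ]
0.053 [ 0.01343545  0.23129161 -0.90521094] [ 0.56059572 -0.01921319  0.05281563]
0.051 [-0.19112066  0.79817717 -1.35341608] [ 0.56070034 -0.01920038  0.05091242]
12.275
```

View pics/ws3.png

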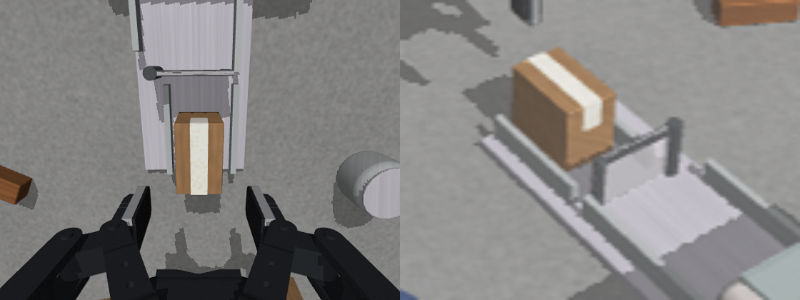

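The carton stands between the rails with the gate shut. Now I'll push from behind with the fingers nearly closed, and check midway.

```bash
python3 - <<'E'
from h import *
q=down(LY-90)
P=lambda x,z:[*lab(x,0),z]
ctrl.move_linear(P(-.148,.13),q,feed=.12)
ctrl.gripper_to(.014)
ctrl.move_linear(P(-.148,.041),q,feed=.1)
print(read_contact_force(),read_width())
for x in(-.10,-.06,-.03):
    ctrl.move_linear(P(x,.041),q,feed=.05); print(x,read_contact_force(),read_position(),read_time_s())
save(vision.get_image('scene'),'s4');save(vision.get_image('wrist'),'w4')
a=cv2.imread('pics/w4.png');b=cv2.imread('pics/s4.png')
cv2.imwrite('pics/ws4.png',np.hstack([cv2.resize(a,(400,300)),cv2.resize(b[180:330,260:460],(400,300))]))
E
```

```text
[ 0.28815202  0.94340655 -0.50542184] 0.014239835926818621
-0.1 [-0.56729294  0.20175889  0.50149116] [ 0.55542043 -0.04454223  0.04087828] 15.8167
-0.06 [ 0.49285927 -1.77538108 -0.93072928] [ 0.56356435 -0.00516139  0.04094307] 16.7667
-0.03 [0.2443981  0.48451962 0.47810298] [0.5694534  0.02459341 0.04099177] 17.5167
```

View pics/ws4.png

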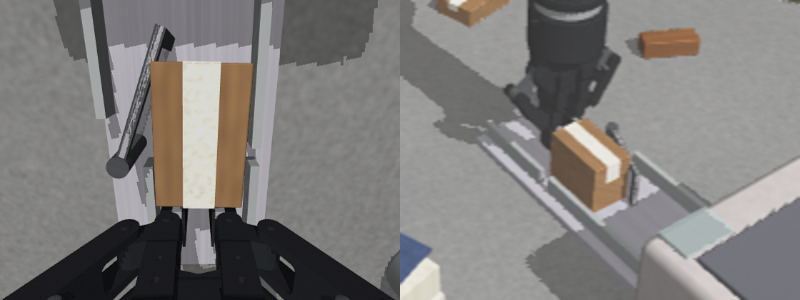

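The carton is passing through square, with the gate held open along its left side. I'll continue the push.

```bash
python3 - <<'E'
from h import *
q=down(LY-90)
P=lambda x,z:[*lab(x,0),z]
for x in(0,.04,.08):
    ctrl.move_linear(P(x,.041),q,feed=.05); print(x,read_contact_force(),read_position(),read_time_s())
save(vision.get_image('scene'),'s5');save(vision.get_image('wrist'),'w5')
a=cv2.imread('pics/w5.png');b=cv2.imread('pics/s5.png')
cv2.imwrite('pics/ws5.png',np.hstack([cv2.resize(a,(400,300)),cv2.resize(b[180:330,260:460],(400,300))]))
E
```

```text
0 [-1.04886    -1.0309442   0.44022419] [0.57530479 0.05385829 0.04087302] 18.3667
0.04 [-0.17026543 -0.69237435  0.28490895] [0.58323144 0.0927804  0.04090215] 19.3167
0.08 [-0.39109671 -0.16956319  0.05787115] [0.59128249 0.13192525 0.04092336] 20.2667
```

View pics/ws5.png

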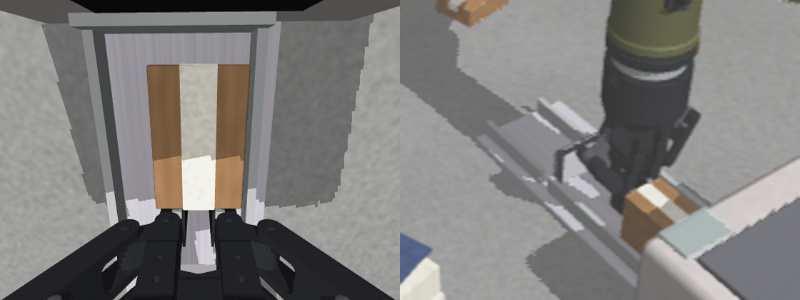

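The carton is in the bay and the gate rests on the fingers. I'll back off 2 mm, lift out and retreat clear.

```bash
python3 - <<'E'
from h import *
q=down(LY-90)
P=lambda x,z:[*lab(x,0),z]
ctrl.move_linear(P(.078,.041),q,feed=.03)
ctrl.move_linear(P(.078,.16),q,feed=.08)
ctrl.move_linear(P(-.12,.22),q,feed=.15)
ctrl.pause(.3)
print(read_time_s(),read_contact_force())
save(vision.get_image('scene'),'s6');save(vision.get_image('top'),'t6');
for t in ['carton']:
    for r in vision.regions_of(t,'top'):print(round(r['confidence'],2),np.round(np.array(r['rect'])*[560,420,560,420]))
a=cv2.imread('pics/t6.png')[140:245,80:260];b=cv2.imread('pics/s6.png')
cv2.imwrite('pics/ws6.png',np.hstack([cv2.resize(a,(480,280)),cv2.resize(b[200:350,260:430],(318,280))]))
cv2.imwrite('pics/t6c.png',cv2.resize(a,None,fx=4,fy=4,interpolation=cv2.INTER_CUBIC))
E
```

```text
24.0917 [0.69463138 0.18233402 0.46528064]
0.94 [394. 140.  36.  46.]
0.82 [443. 176.  35.  41.]
```

View pics/ws6.png

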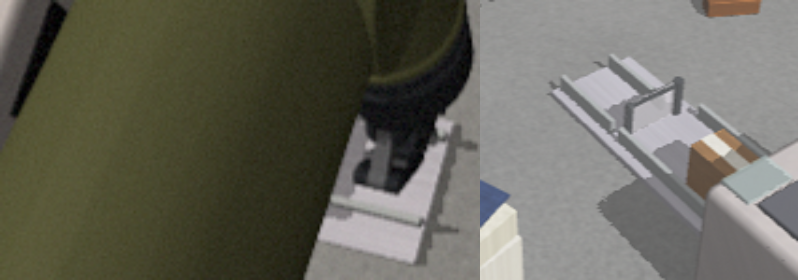

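View pics/t6c.png

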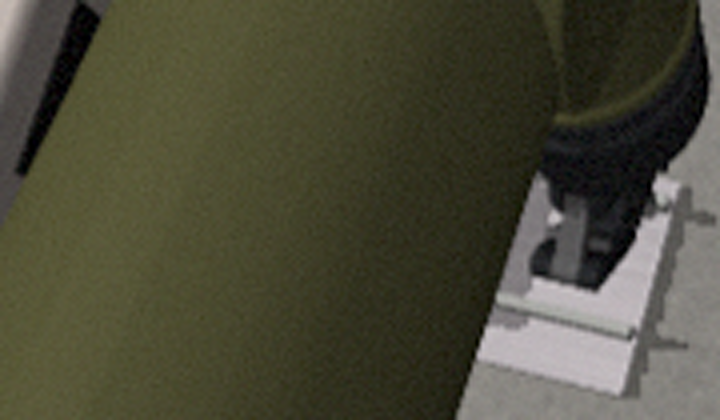

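The scene view shows the gate shut and the carton upright in the bay, but the arm blocks the top camera. I'll move aside and measure.

```bash
python3 - <<'E'
from h import *
ctrl.move_linear([.5,-.15,.26],feed=.25)
ctrl.pause(.2)
save(vision.get_image('top'),'t7')
print(read_time_s())
a=cv2.imread('pics/t7.png')[140:245,80:260];a=cv2.resize(a,None,fx=4,fy=4,interpolation=cv2.INTER_CUBIC)
def px(x,y,z):
    u,v=proj('top',[*lab(x,y),z]); return (int(round((u+.5-80)*4-.5)),int(round((v+.5-140)*4-.5)))
xc,yc=.126,-.003
cv2.polylines(a,[np.int32([px(xc+s*.035,yc+t*.022,.064) for s,t in((1,1),(1,-1),(-1,-1),(-1,1))])],True,(0,0,255),1)
cv2.line(a,px(0,-.028,.054),px(0,.044,.054),(0,0,255),1)
cv2.imwrite('pics/t7c.png',a)
E
```

```text
25.075
```

View pics/t7c.png

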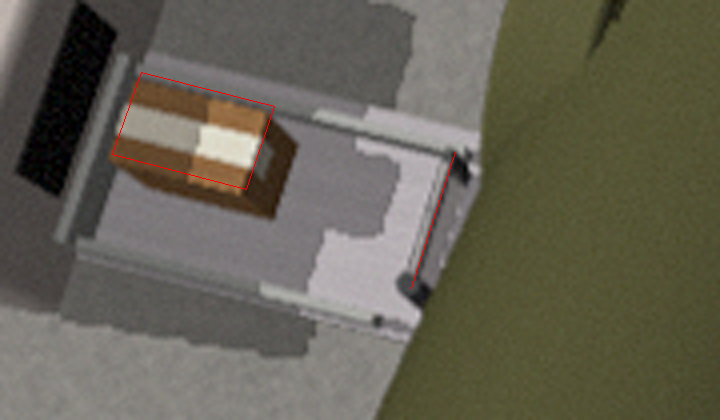

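The carton's top face matches the prediction to within about 2 mm, at x ≈ 0.127 and y ≈ -0.004. It is upright, and the gate lies on its shut line.

```bash
python3 - <<'E'
from h import *
ctrl.job_done(); print(read_time_s())
E
```

```text
the job is handed in; nothing more can be done
the job is handed in; nothing more can be done
```

I handed the job in at about 25 s. The brick-shaped carton is standing in the bay with the gate shut behind it; `job_done` itself gives no verdict.

- **What I did:** I gripped the carton across its 44 mm width and stood it lengthwise in the lane at x ≈ -0.074 m. I then released it and pushed it through the gate with nearly closed fingers, lifted them out and moved the arm clear.
- **Gate on the way:** The pictures showed it shut with the carton in the lane, and held open along the carton's side partway through. I had no direct reading of the gate's angle.
- **Final position:** The last top picture puts the carton upright at about x = 0.127 m, y = -0.004 m in the labeller's frame, to within about 2 mm. The gate was on its shut line.
- **Forces:** The contact force I read stayed under about 4 N.
- **One disagreement:** The first labeller heading from the networks' landmarks (74.6°) did not fit the picture. I corrected it to 78.5° using the rail edges, and everything after that matched.
- **Last checks:** In the first final check the arm blocked the top camera, so I moved it aside and looked again.

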